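# Level the plate of a covered levelling stand

### The job

Open the lid of the levelling stand all the way back until it rests on its stop. Then turn the wing knob beside the case until the metal plate in the case sits level, without pressing on the plate itself. Leave the lid open and do not disturb the charcoal block, the pliers or the jar nearby.

Things in the scene. Friction and masses are not known exactly. Their poses are not given: they have to be found in the camera images.
- case: grey painted steel case, fixed to the table: 140 (its x, front to back) x 200 (its y) x 60 mm high to its horizontal rim, open above under its lid. On its right (-y) side a lower housing, 90 x 115 mm, 36 mm high, carries the wing knob and ends 214 mm from the origin. Origin: centre of the case's underside; x points from the front to the lid's hinge, z up
- lid (a joint): angle of the grey lid (140 x 200 x 36 mm, hollow, 0.3 kg): 0 shut, 1.85 rad open on its stop, leaning back; past about 1.5 rad it leans back by itself, below that it falls shut
- lid_hinge (a point): middle of the lid's hinge line, on the far rim of the case 60 mm above the table; its y axis is the hinge axis and stays along the case's y
- lid_handle (a point): middle of the lid's steel bar handle: a round bar 10 mm thick, 110 mm long along the lid's y, held 45 mm off the lid's front face by two end posts; 185 mm from the hinge and 18 mm above the rim when shut. The point turns with the lid
- plate_centre (a point): centre of the top face of the aluminium plate (122 x 178 x 8 mm) in the case, hidden under the shut lid. The plate is hinged along its left (+y) edge. z axis: the plate's normal, upright when level; the top is then flush with the case's rim. At the start the right (-y) edge hangs low, by 0.05 to 0.13 rad
- plate_right_edge (a point): middle of the plate's right (-y) edge, on its top face, 89 mm from the plate's centre; it is 60 mm above the table when the plate is level
- knob_centre (a point): on the upright axis of the black wing knob, at mid height of its wings (54 mm above the table), 165 mm to the right (-y) of the case's origin. A hub 34 mm across has an upright wing on either side along x, together 116 mm long, 14 mm thick (16 at the round ends), from 41 to 67 mm above the table
- knob_wing_tip (a point): in the end of one wing, 50 mm from the knob's axis along the knob's -x; at the start this is the wing that points to the right and towards the robot
- knob (a joint): turn of the wing knob, rad, growing clockwise seen from above; 0: wings along the case's x. Range -1.6 to 1.2; it stays where it is left (0.22 N m of friction). Clockwise raises the plate's right edge, by 0.08 rad of plate tilt per rad. The value at which the plate is level differs each time (-0.3 to 0.3)
- charcoal: bystander: loose black charcoal block, 52 x 77 x 26 mm; origin under its centre
- pliers: bystander: loose flat pliers with red handles, 48 x 135 x 12 mm, lying flat; origin under their centre
- jar: bystander: loose glass jar with a red lid, 86 mm across, 122 mm high; origin under its centre

How it is judged:
On the way, in this order (a step that is already met when the one before it is completed fails the run):
1. the lid is opened until it rests on its stop (value of joint lid above 1.78 rad), for 0.3 s.
2. the plate is levelled with the wing knob (angle between plate_centre's own z axis and vertical below 0.02 rad), for 0.3 s.
At the end, for the whole second after the job is handed in: the lid rests open on its stop (above 1.78 rad), and the plate is at rest and level within 0.02 rad (about 1.1 degrees) (value of joint lid above 1.78 rad and angle between plate_centre's own z axis and vertical below 0.02 rad and angular speed of plate below 0.03 rad/s); the robot touches nothing.
It fails at once if the robot presses on the plate itself (over 4 N) (contact force between the arm and plate above 4 N).
It fails at once if the fingers press on the plate itself (over 4 N) (contact force between the fingers and plate above 4 N).
It fails at once if disturbing the block (moved over 20 mm) (distance of charcoal from where it was at the start of the episode above 0.02 m).
It fails at once if disturbing the pliers (moved over 20 mm) (distance of pliers from where it was at the start of the episode above 0.02 m).
It fails at once if disturbing the jar (moved over 20 mm) (distance of jar from where it was at the start of the episode above 0.02 m).
It also fails if it takes over 51 s, if anything falls off the work surface, if the arm or the gripper's body presses on something with over 40 N, if the wrist force passes 120 N, or if a joint passes its speed limit or range.

### The arm

A 6-joint arm with a two-finger parallel gripper is mounted at the origin on a cart in front of the work surface, level with it; the furniture and walls round the work are solid. World frame = base frame: x ahead of the robot, y to its left, z up, the work surface at z = 0. Lengths are in m, angles in rad, forces in N, time in s.
With the tool pointing down it reaches from about 0.35 to 0.875 m from the base axis. Payload 4.2 kg.
Tool frame: the origin (TCP) lies midway between the tips of the shut fingers; the grasp point (between the pads) lies 19 mm behind it (r.hold_point_z is the distance from the TCP to the grasp point, in m); z points along the fingers, y is the line along which they close (so a half turn about z gives the same grasp; the last joint's range is limited). The gripper opens to 87 mm and grips with 3 to 60 N. Pads are 19 mm wide; open, the fingers measure 117 mm over their backs; the gripper's body (75 mm by 190 mm) begins 51 mm behind the grasp point.
Start: joints at [1.402, 0.385, 0.008, 0, -1.194, -0.259], TCP at [0.259, 0.569, 0.223] pointing down, gripper open.
Joint ranges: [-3.14, 3.14], [-1.21, 2.06], [-1.07, 1.41], [-3.16, 2.05], [-2.99, -0.16], [-3.1, 3.1]. Speed limits (rad/s): [2.79, 2.79, 3.14, 3.14, 3.14, 3.14].

### API

Orientations are given as a unit quaternion [x, y, z, w].
In Python, from workcell import r gives the robot as it stands.
- The arm moves only by the tool drive_tool, never from a script. Its argument "moves" is a list of rows, each a list of 7 numbers: the finger opening in mm, from 0 to 87, then the shift along the tool's x, y, z in mm, then the turn, a rotation vector about the tool's x, y, z in degrees. In form: [[claw, dx, dy, dz, wx, wy, wz], ...]. A call has 1 to 10 rows; each row shifts and turns the commanded pose from where the row before left it, along the tool's axes as they then stand; what a row does not reach is not made up. A row lasts 1/12 s, in which the tool goes at most 41.7 mm and 7.16 degrees, less where a joint would pass 70% of its speed; a pose out of reach is approached as far as the arm can. A call is refused whole if a number of a shift passes 41.7 or a number of a turn 7.16, either way. A call with a gripper value outside its range is refused whole. The fingers move at their own pace and stop on an object; "squeeze" is the grip in N (left out, the last holds). Time passes only in rows, so rows that do not move let the fingers close. It gives the time, the measured TCP pose, the force, the opening and the grip force at its end, in the units of the state.
- r.sense(): the state, without advancing time (a new reading comes with each control period).
- r.capture(name): name is "scene" or "top" or "wrist"; returns the picture (384x512x3 uint8, red, green, blue); there is no depth.
- r.calibration(name): a dict with "K" (3x3 intrinsics, pixels), "xyz" and "rotation" of the camera in the world. Camera axes: x right, y down, z forward; pixel columns grow to the right and rows downward; lengths in m; the calibration is good to about 2 mm. A picture is of the moment at which its call begins: read the wrist's pose just before it. calibration takes no time and is no camera call; for the wrist camera it gives the pose at the moment of the call.
- r.finish_job(): hands the job in; it is judged then, once.
The state is a dict: "time_s": time; "joints": joint angles; "dq": joint speeds; "tau": joint torques, N m; "tool_pos": TCP position; "tcp_rot": TCP orientation; "contact_force": force on the tool from outside, world axes, zero at the start; "moment": the same for the moment, N m; "opening": finger opening in m; "grip_force": force on a finger pad.
Only numpy, scipy, OpenCV 4.12 (cv2) and the standard library are available. Lean on these libraries where they do the work, as an engineer would, in place of code of your own. Each camera call takes 0.05 s, during which the arm holds its last target. There are 200 camera calls.

## Working session

There is one attempt and no reset: what is moved stays moved. The work goes in short steps, Python scripts to look and compute and a tool call to move; the robot and the scene stay as the last step left them, time stands still between calls to the robot, and variables do not carry over. Pictures are saved under pics/ and viewed, at most 10 in all, crops included, and the job is handed in when it is done.

Besides the shell and the picture viewer there is one more tool, called after "Call:" as name(argument=value, ...) on one line, values as JSON. drive_tool: Moves the arm, as the interface text tells. Its arguments: {"type":"object","properties":{"moves":{"type":"array"},"squeeze":{"type":"number"}},"required":["moves"]}

```bash
mkdir -p pics; ls; python3 - <<'E'
from workcell import r
import cv2,numpy as np
for n in("scene","top"):
    cv2.imwrite(f"pics/{n}0.png",r.capture(n)[:,:,::-1])
    c=r.calibration(n);print(n,np.array(c["K"]).round(1).tolist(),np.round(c["xyz"],3),np.round(c["rotation"],3).tolist())
print(r.sense(), r.hold_point_z)
E
```

```text
pics
scene [[416.7, 0.0, 258.9], [0.0, 416.7, 189.5], [0.0, 0.0, 1.0]] [ 0.109 -0.58   0.662] [0.858, -0.326, 0.147, -0.368]
top [[432.0, 0.0, 253.8], [0.0, 432.0, 196.8], [0.0, 0.0, 1.0]] [ 0.383 -0.113  1.102] [0.707, -0.704, 0.05, -0.041]
{'time_s': 0.1, 'joints': array([ 1.40159199e+00,  3.85506085e-01,  6.79750238e-03, -4.66878551e-04,
       -1.19400966e+00, -2.58618122e-01]), 'dq': array([ 0.00137265, -0.00088033,  0.00404825,  0.00282437, -0.00067281,
        0.00035024]), 'tau': array([ 3.69696670e-05, -3.91691279e+01,  1.87936825e+01,  4.23201397e+00,
        1.34361113e-02, -7.22034997e-05]), 'tool_pos': array([0.25905107, 0.56820498, 0.22156201]), 'tcp_rot': array([ 9.77189346e-01, -2.12367634e-01, -1.73817382e-04,  9.69694118e-04]), 'contact_force': array([-0.74346165, -0.20550806, -0.27985321]), 'moment': array([-0.06501065, -0.04013436, -0.03585208]), 'grip_force': 0.0, 'opening': 0.08719012307026083} 0.0187
```

View pics/scene0.png

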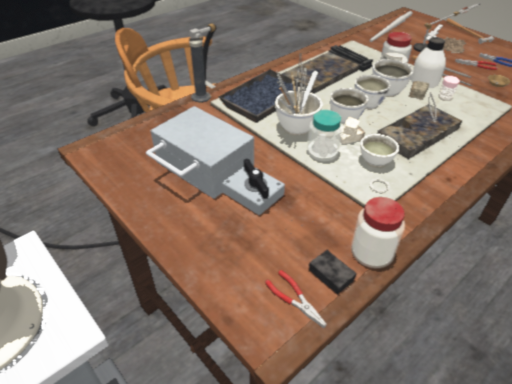

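View pics/top0.png

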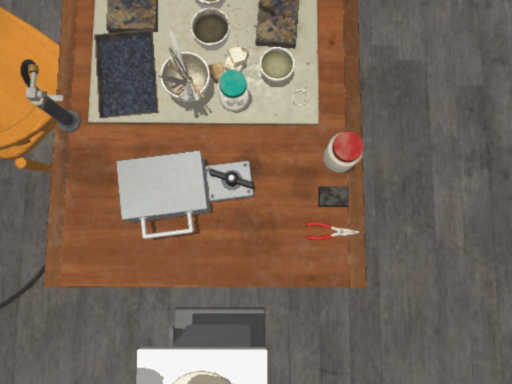

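The scene picture shows the shut grey case at about (200,150), with its handle at (172,160) and the knob at (256,180). In the top picture the lid is at (163,185), the handle bar at (168,230) and the knob hub at (231,179). The bystanders are well to the right, at columns above 305.

```bash
cat > h.py <<'E'
import numpy as np,cv2
from scipy.spatial.transform import Rotation as R
from workcell import r
def ray(cal,px,z):
    """points where the rays of pixels px meet the height z"""
    K=np.array(cal["K"]);Rm=np.array(cal["rotation"])
    Rm=Rm if Rm.shape==(3,3) else R.from_quat(Rm).as_matrix()
    px=np.atleast_2d(px).astype(float)
    d=(Rm@np.linalg.inv(K)@np.c_[px,np.ones(len(px))].T).T
    o=np.array(cal["xyz"]);return o+d*((z-o[2])/d[:,2])[:,None]
def proj(cal,P):
    K=np.array(cal["K"]);Rm=R.from_quat(cal["rotation"]).as_matrix()
    p=(K@Rm.T@(np.atleast_2d(P)-np.array(cal["xyz"])).T).T;return p[:,:2]/p[:,2:]
E
python3 - <<'E'
from h import *
im=cv2.imread("pics/top0.png");c=r.calibration("top")
hsv=cv2.cvtColor(im,cv2.COLOR_BGR2HSV)
m=((hsv[...,1]<45)&(hsv[...,2]>120)).astype(np.uint8)*255
m[:140]=0;m[250:]=0;m[:,:100]=0;m[:,270:]=0
o=cv2.morphologyEx(m,cv2.MORPH_OPEN,np.ones((9,9)))
n,l,s,ce=cv2.connectedComponentsWithStats(o)
for i in range(1,n):
    if s[i,4]<200: continue
    b=cv2.boxPoints(cv2.minAreaRect(np.argwhere(l==i)[:,::-1].astype(np.float32)))
    print(s[i],b.round(1).tolist());print(ray(c,b,.096).round(3).tolist(),ray(c,b,.036).round(3).tolist())
k=((hsv[...,2]<60)).astype(np.uint8)*255;k[:160]=0;k[200:]=0;k[:,:205]=0;k[:,260:]=0
rc=cv2.minAreaRect(np.argwhere(k)[:,::-1].astype(np.float32));b=cv2.boxPoints(rc)
print(rc,ray(c,b,.067).round(3).tolist(),ray(c,[rc[0]],.067))
v=cv2.resize(im[140:250,100:270],None,fx=4.5,fy=4.5,interpolation=cv2.INTER_CUBIC);cv2.imwrite("pics/c1.png",v)
E
```

```text
[ 117  152   89   67 5008] [[114.4000015258789, 161.0], [200.1999969482422, 150.1999969482422], [207.5, 209.3000030517578], [121.80000305175781, 220.0]]
[[0.598, 0.205, 0.096], [0.626, 0.003, 0.096], [0.485, -0.017, 0.096], [0.459, 0.181, 0.096]] [[0.611, 0.224, 0.036], [0.64, 0.01, 0.036], [0.491, -0.011, 0.036], [0.463, 0.199, 0.036]]
[234 162  16  16 222] [[234.0, 162.0], [249.0, 162.0], [249.0, 177.0], [234.0, 177.0]]
[[0.598, -0.078, 0.096], [0.598, -0.113, 0.096], [0.562, -0.114, 0.096], [0.562, -0.078, 0.096]] [[0.61, -0.076, 0.036], [0.611, -0.113, 0.036], [0.572, -0.114, 0.036], [0.572, -0.076, 0.036]]
[208 177  21  23 405] [[208.0, 177.0], [228.0, 177.0], [228.0, 199.0], [208.0, 199.0]]
[[0.561, -0.017, 0.096], [0.562, -0.064, 0.096], [0.509, -0.065, 0.096], [0.509, -0.018, 0.096]] [[0.572, -0.011, 0.036], [0.572, -0.061, 0.036], [0.517, -0.062, 0.036], [0.516, -0.012, 0.036]]
((233.32789611816406, 179.52818298339844), (41.61772918701172, 13.019159317016602), 29.357751846313477) [[0.571, -0.024, 0.067], [0.6, -0.039, 0.067], [0.55, -0.127, 0.067], [0.522, -0.112, 0.067]] [[ 0.56049139 -0.07560469  0.067     ]]
```

View pics/c1.png

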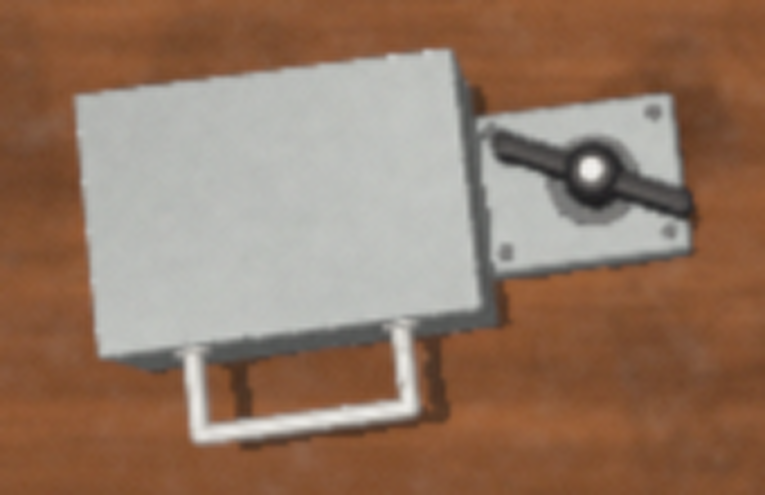

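The crop shows the lid's top corners at (75,95), (450,50), (482,308) and (100,355). The bar runs from (197,435) to (415,408), and the wing from (498,142) to (687,206).

```bash
python3 - <<'E'
from h import *
c=r.calibration("top")
f=lambda p:(np.array(p,float)+.5)/4.5-.5+[100,140]
L=ray(c,f([(75,95),(450,50),(482,308),(100,355)]),.096);print(L.round(4).tolist())
y=(L[0]-L[1])+(L[3]-L[2]);yaw=np.arctan2(-y[0],y[1]);print("yaw",yaw, [np.linalg.norm(L[i]-L[(i+1)%4]).round(4) for i in range(4)])
o=L.mean(0)[:2];ex=np.array([np.cos(yaw),np.sin(yaw)]);ey=np.array([-ex[1],ex[0]])
W=lambda a,b:(o+a*ex+b*ey).round(4)
print("origin",o,"hinge",W(.07,0),"handle",W(-.115,0),"knob",W(0,-.165))
B=ray(c,f([(197,435),(415,408)]),.078);print("bar",B,B.mean(0))
K=ray(c,f([(498,142),(687,206)]),.067);d=K[1]-K[0];print("wing",K.tolist(),K.mean(0),np.linalg.norm(d),"dir",np.arctan2(d[1],d[0]),"knob angle",)
d=-d/np.linalg.norm(d); print("dir of +x end rel case x (ccw)",np.arctan2(d@np.r_[ey,0],d@np.r_[ex,0]))
s=r.sense();print(R.from_quat(s["tcp_rot"]).as_matrix().round(3))
w=r.calibration("wrist");print(w["xyz"],R.from_quat(w["rotation"]).as_matrix().round(3))
sc=r.calibration("scene")
P=[np.r_[W(-.115,0),.078],np.r_[W(0,-.165),.067]];print(proj(sc,P))
E
```

```text
[[0.599, 0.2003, 0.096], [0.6245, 0.0041, 0.096], [0.4876, -0.0152, 0.096], [0.4622, 0.1814, 0.096]]
yaw 0.12873450140441806 [np.float64(0.1978), np.float64(0.1382), np.float64(0.1982), np.float64(0.1381)]
origin [0.54332732 0.09266989] hinge [0.6127 0.1017] handle [0.4293 0.0779] knob [ 0.5645 -0.071 ]
bar [[0.42196486 0.13428366 0.078     ]
 [0.43654934 0.02075969 0.078     ]] [0.4292571  0.07752168 0.078     ]
wing [[0.580775232851668, -0.019396308251709474, 0.06699999999999995], [0.5463567411929396, -0.12164901113100916, 0.06699999999999995]] [ 0.56356599 -0.07052266  0.067     ] 0.10788998013802902 dir -1.8954860312050368 knob angle
dir of +x end rel case x (ccw) 1.1173721209803382
[[ 0.91  -0.415 -0.001]
 [-0.415 -0.91  -0.002]
 [ 0.     0.002 -1.   ]]
[0.33169066 0.53531068 0.38307805] [[-0.415 -0.871 -0.263]
 [-0.91   0.398  0.118]
 [ 0.002  0.288 -0.958]]
[[163.99845558 162.83502825]
 [255.43919444 173.59152661]]
```

Both measurements agree: case yaw is 0.129 rad, the handle is at (0.429, 0.078) and the knob is at (0.564, -0.071), turned about -1.12 rad. I'll start moving by turning the tool so its fingers close across the bar.

Call:
drive_tool(moves=[[36,0,0,0,0,0,7.16],[36,0,0,0,0,0,7.16],[36,0,0,0,0,0,7.16],[36,0,0,0,0,0,7.16],[36,0,0,0,0,0,7.16],[36,0,0,0,0,0,7.16],[36,0,0,0,0,0,7.16],[36,0,0,0,0,0,7.16],[36,20,-5,0,0,0,0.8],[36,40,-8,0,0,0,0]], squeeze=8)

```text
time_s: 0.93
tool_pos: [0.2795, 0.5129, 0.2209]
tcp_rot: [0.752, -0.659, 0.0, 0.0]
contact_force: [0.9, -0.3, 0.8]
opening: 0.0372
grip_force: 0.0
```

Call:
drive_tool(moves=[[36,40,-8,0,0,0,0],[36,40,-8,0,0,0,0],[36,40,-8,0,0,0,0],[36,40,-8,0,0,0,0],[36,40,-9,0,0,0,0],[36,40,-9,0,0,0,0],[36,40,-9,0,0,0,0],[36,40,-9,0,0,0,0],[36,40,-9,0,0,0,0],[36,40,-9,0,0,0,0]])

```text
time_s: 1.77
tool_pos: [0.4169, 0.1234, 0.2225]
tcp_rot: [0.752, -0.66, -0.0, -0.0]
contact_force: [0.5, 0.2, -0.7]
opening: 0.036
grip_force: 0.0
```

Call:
drive_tool(moves=[[36,30,-7,0,0,0,0],[36,18,-7,0,0,0,0],[36,0,0,0,0,0,0],[36,0,0,0,0,0,0]])

```text
time_s: 2.1
tool_pos: [0.437, 0.0787, 0.2221]
tcp_rot: [0.75, -0.661, -0.0, 0.0]
contact_force: [-0.1, -0.9, 0.1]
opening: 0.0362
grip_force: 0.0
```

Call:
drive_tool(moves=[[36,0,4,30,0,0,0],[36,0,4,40,0,0,0],[36,0,0,40,0,0,0],[36,0,0,30,0,0,0],[36,0,0,15,0,0,0],[36,0,0,8,0,0,0],[36,0,0,0,0,0,0],[36,0,0,0,0,0,0]])

```text
time_s: 2.77
tool_pos: [0.4296, 0.0794, 0.06]
tcp_rot: [0.752, -0.659, 0.0, -0.0]
contact_force: [0.9, 0.9, -0.6]
opening: 0.036
grip_force: 0.0
```

```bash
python3 - <<'E'
from h import *
cv2.imwrite("pics/w1.png",r.capture("wrist")[:,:,::-1]);print(r.sense()["joints"])
E
```

```text
[ 5.57178588e-01  2.74436592e-01 -6.52518539e-01  4.52189238e-04
 -6.41465152e-01 -4.26935333e-01]
```

View pics/w1.png

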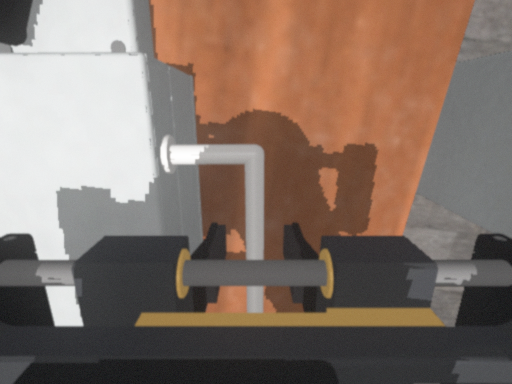

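The wrist view shows the bar centred between the fingers, at column 255, with a gap on both sides. I'll grip it lightly and work out the arc.

Call:
drive_tool(moves=[[20,0,0,0,0,0,0],[5,0,0,0,0,0,0],[5,0,0,0,0,0,0],[5,0,0,0,0,0,0],[5,0,0,0,0,0,0]], squeeze=12)

```text
time_s: 3.23
tool_pos: [0.4293, 0.0786, 0.0599]
tcp_rot: [0.751, -0.66, 0.0, -0.0]
contact_force: [0.4, 0.5, -0.1]
opening: 0.0105
grip_force: 0.0
```

```bash
python3 - <<'E'
import numpy as np
n=37;t=np.r_[.02,np.linspace(0,1.80,n)[1:]];t=np.r_[0,t]
p=t+.0970;R=185.9
y=R*np.cos(p);z=-R*np.sin(p)   # tool y = -case x, tool z = down
a=np.c_[y-y[0],z-z[0]].round();print(np.diff(a,axis=0).astype(int).tolist())
E
```

```text
[[0, -4], [-1, -5], [-2, -9], [-2, -9], [-2, -9], [-3, -9], [-4, -9], [-3, -8], [-5, -9], [-4, -8], [-5, -8], [-6, -7], [-5, -7], [-7, -7], [-6, -7], [-7, -6], [-7, -6], [-7, -6], [-8, -5], [-8, -5], [-8, -4], [-9, -4], [-8, -4], [-9, -3], [-9, -3], [-9, -2], [-9, -2], [-9, -1], [-9, -1], [-10, -1], [-9, 0], [-9, 1], [-9, 1], [-10, 1], [-9, 2], [-9, 2], [-9, 3]]
```

Call:
drive_tool(moves=[[5,0,0,0,0,0,0],[5,0,0,-4,0,0,0],[5,0,-1,-5,0,0,0],[5,0,-2,-9,0,0,0],[5,0,-2,-9,0,0,0],[5,0,-2,-9,0,0,0],[5,0,-3,-9,0,0,0],[5,0,-4,-9,0,0,0],[5,0,-3,-8,0,0,0],[5,0,-5,-9,0,0,0]])

```text
time_s: 4.07
tool_pos: [0.4507, 0.0815, 0.131]
tcp_rot: [0.751, -0.66, -0.0, 0.0]
contact_force: [1.1, 0.9, -3.9]
opening: 0.0094
grip_force: 12.0
```

Call:
drive_tool(moves=[[5,0,-4,-8,0,0,0],[5,0,-5,-8,0,0,0],[5,0,-6,-7,0,0,0],[5,0,-5,-7,0,0,0],[5,0,-7,-7,0,0,0],[5,0,-6,-7,0,0,0],[5,0,-7,-6,0,0,0],[5,0,-7,-6,0,0,0],[5,0,-7,-6,0,0,0],[5,0,-8,-5,0,0,0]])

```text
time_s: 4.9
tool_pos: [0.5113, 0.0891, 0.1989]
tcp_rot: [0.751, -0.66, -0.001, 0.001]
contact_force: [-5.7, 2.8, 5.9]
opening: 0.0097
grip_force: 12.0
```

```bash
python3 - <<'E'
from h import *
cv2.imwrite("pics/s1.png",r.capture("scene")[:,:,::-1])
E
```

```text
(no output)
```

View pics/s1.png

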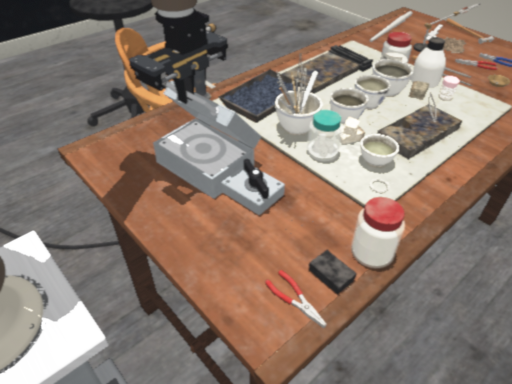

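The lid is about half open with its bar still in the gripper at (175,95). The plate is visible in the case at (205,150). Continuing the arc.

Call:
drive_tool(moves=[[5,0,-8,-5,0,0,0],[5,0,-8,-4,0,0,0],[5,0,-9,-4,0,0,0],[5,0,-8,-4,0,0,0],[5,0,-9,-3,0,0,0],[5,0,-9,-3,0,0,0],[5,0,-9,-2,0,0,0],[5,0,-9,-2,0,0,0],[5,0,-9,-1,0,0,0],[5,0,-9,-1,0,0,0]])

```text
time_s: 5.78
tool_pos: [0.5998, 0.101, 0.2272]
tcp_rot: [0.751, -0.66, 0.0, -0.001]
contact_force: [-1.8, 3.2, 3.0]
opening: 0.0094
grip_force: 12.0
```

Call:
drive_tool(moves=[[5,0,-10,-1,0,0,0],[5,0,-9,0,0,0,0],[5,0,-9,1,0,0,0],[5,0,-9,1,0,0,0],[5,0,-10,1,0,0,0],[5,0,-9,2,0,0,0],[5,0,-9,2,0,0,0],[5,0,0,0,0,0,0]])

```text
time_s: 6.45
tool_pos: [0.6651, 0.1093, 0.2194]
tcp_rot: [0.751, -0.66, 0.0, -0.0]
contact_force: [0.8, 3.0, 1.0]
opening: 0.0096
grip_force: 12.0
```

Call:
drive_tool(moves=[[5,0,-9,3,0,0,0],[5,0,-4,1,0,0,0],[5,0,0,0,0,0,0],[30,0,0,0,0,0,0],[30,0,0,0,0,0,0],[30,0,0,0,0,0,0],[30,0,0,-10,0,0,0],[30,0,0,-25,0,0,0],[30,0,0,-25,0,0,0],[30,0,0,0,0,0,0]])

```text
time_s: 7.28
tool_pos: [0.6785, 0.1102, 0.2844]
tcp_rot: [0.751, -0.66, 0.004, -0.004]
contact_force: [0.9, -0.2, 0.9]
opening: 0.0298
grip_force: 0.0
```

```bash
python3 - <<'E'
from h import *
cv2.imwrite("pics/s2.png",r.capture("scene")[:,:,::-1])
t=r.capture("top")[:,:,::-1];cv2.imwrite("pics/t2.png",t)
E
```

```text
(no output)
```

View pics/s2.png

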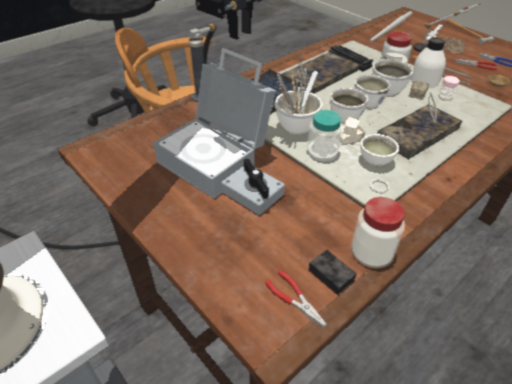

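The lid stands open and leans back, with its bar at about (240,58). Next is the knob's outer wing.

Call:
drive_tool(moves=[[30,0,0,-5,0,0,7],[36,0,0,0,0,0,7],[40,0,0,0,0,0,7],[40,0,0,0,0,0,5],[40,36,8,0,0,0,0],[40,40,8,0,0,0,0],[40,40,8,0,0,0,0],[40,40,8,0,0,0,0],[40,40,8,0,0,0,0],[40,36,8,0,0,0,0]])

```text
time_s: 8.22
tool_pos: [0.5544, -0.0958, 0.281]
tcp_rot: [-0.583, 0.812, 0.0, -0.001]
contact_force: [0.4, -1.3, 0.8]
opening: 0.0399
grip_force: 0.0
```

Call:
drive_tool(moves=[[40,18,3,0,0,0,0],[40,0,0,30,0,0,0],[40,0,0,40,0,0,0],[40,0,0,40,0,0,0],[40,0,0,20,0,0,0],[40,0,0,0,0,0,0],[40,0,0,0,0,0,0]])

```text
time_s: 8.8
tool_pos: [0.5473, -0.1104, 0.1508]
tcp_rot: [-0.584, 0.812, 0.001, -0.002]
contact_force: [0.3, -0.2, 1.0]
opening: 0.0397
grip_force: 0.0
```

```bash
python3 - <<'E'
from h import *
s=r.sense();w=r.calibration("wrist");cv2.imwrite("pics/w2.png",r.capture("wrist")[:,:,::-1])
M=R.from_quat(s["tcp_rot"]).as_matrix();print(s["tool_pos"],s["joints"].round(2))
print("tool angle",np.arctan2(M[1,0],M[0,0]),"d tool",M.T@(np.array([.5506,-.1105,.043])-s["tool_pos"]))
h=np.array([.6127,.1017]);ex=np.array([.9917,.1284])
c=r.calibration("scene");ey=np.array([-.1284,.9917])
for th in (1.7,1.78,1.85):
    p=th+.097;q=h-.1859*np.cos(p)*ex;P=[np.r_[q+s*.05*ey,.06+.1859*np.sin(p)] for s in(1,-1)]
    print(th,proj(c,P).round(1).tolist())
E
```

```text
[ 0.54734957 -0.1103826   0.15082582] [ 0.09  0.34 -0.26  0.   -0.98 -0.42]
tool angle -1.8949906924106723 d tool [-0.00112582 -0.00340131  0.10781535]
1.7 [[216.9, 50.6], [249.7, 64.3]]
1.78 [[221.4, 50.1], [254.1, 63.7]]
1.85 [[225.2, 50.2], [257.7, 63.6]]
```

View pics/w2.png

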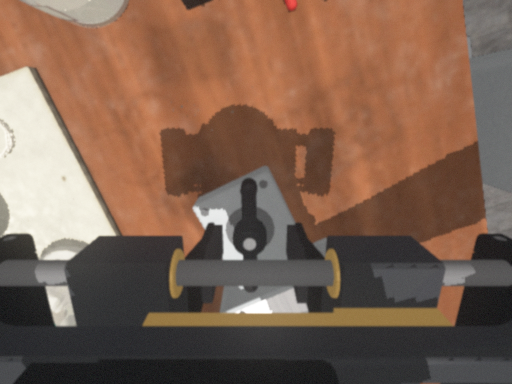

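The wing lies straight between the fingers, with its tip at (248,182) and the hub at (250,245). The bar in the scene view matches 1.85 rad. Descending onto the wing.

Call:
drive_tool(moves=[[40,0,-3,35,0,0,0],[40,0,0,35,0,0,0],[40,0,0,25,0,0,0],[40,0,0,12,0,0,0],[30,0,0,0,0,0,0],[8,0,0,0,0,0,0],[8,0,0,0,0,0,0],[8,0,0,0,0,0,0],[8,0,0,0,0,0,0]], squeeze=15)

```text
time_s: 9.6
tool_pos: [0.5527, -0.111, 0.0466]
tcp_rot: [-0.584, 0.812, -0.001, 0.002]
contact_force: [-1.3, -0.8, 2.3]
opening: 0.0155
grip_force: 15.0
```

```bash
python3 - <<'E'
from h import *
s=r.sense();a=np.array([.564,-.0707]);d=s["tool_pos"][:2]-a;print(s["tool_pos"],s["grip_force"],s["contact_force"],np.hypot(*d),np.arctan2(d[1],d[0]))
# row: shift in pre-row tool axes, then turn 6 deg about tool z about the knob axis
rho=np.hypot(*d);t=np.radians(6);print(rho*1e3*(np.cos(t)-1),rho*1e3*np.sin(t), rho*1e3*(1-np.cos(t)))
E
```

```text
[ 0.55270955 -0.11101954  0.04655444] 15.017063319683075 [-1.25536181 -0.79349292  2.29573596] 0.04187050899094963 -1.8438274305201072
-0.22937102923607602 4.376659961058433 0.22937102923607602
```

Call:
drive_tool(moves=[[8,-0.1,2.2,0,0,0,3],[8,-0.2,4.4,0,0,0,6],[8,-0.2,4.4,0,0,0,6],[8,-0.2,4.4,0,0,0,6],[8,-0.2,4.4,0,0,0,6],[8,-0.2,4.4,0,0,0,6],[8,0,0,0,0,0,0]], squeeze=20)

```text
time_s: 10.18
tool_pos: [0.5327, -0.0974, 0.0465]
tcp_rot: [-0.329, 0.944, -0.001, 0.002]
contact_force: [0.9, -0.7, 6.3]
opening: 0.0155
grip_force: 20.0
```

```bash
cat > k.py <<'E'
from h import *
s=r.sense();M=R.from_quat(s["tcp_rot"]).as_matrix();a=np.array([.564,-.0707]);d=s["tool_pos"][:2]-a
f=lambda v:-np.remainder(np.arctan2(v[1],v[0])-.1287,2*np.pi)+np.pi   # knob value, clockwise
print("knob by position",f(d),"by tool x",f(M[:2,0]),"radius",np.hypot(*d),"tool-frame force",(M.T@s["contact_force"]).round(1),"z",s["tool_pos"][2],"t",s["time_s"])
E
python3 k.py
```

```text
knob by position -0.5775200064009991 by tool x -0.5411587358422585 radius 0.04116615276993256 tool-frame force [-0.3 -1.1 -6.3] z 0.04648857368309446 t 10.1833
```

Call:
drive_tool(moves=[[8,-0.2,4.3,0,0,0,6],[8,-0.2,4.3,0,0,0,6],[8,-0.2,4.3,0,0,0,6],[8,-0.2,4.3,0,0,0,6],[8,-0.2,4.3,0,0,0,6],[8,0,0.8,0,0,0,1],[8,0,0,0,0,0,0]])

```text
time_s: 10.77
tool_pos: [0.5234, -0.0772, 0.0464]
tcp_rot: [-0.067, 0.998, -0.0, 0.001]
contact_force: [-0.7, -1.5, 7.2]
opening: 0.0148
grip_force: 20.0
```

```bash
python3 k.py; python3 - <<'E'
from h import *
s=r.sense();cv2.imwrite("pics/s3.png",cv2.resize(r.capture("scene")[100:220,110:310,::-1],None,fx=4,fy=4,interpolation=cv2.INTER_CUBIC))
E
```

```text
knob by position -0.029217902795824813 by tool x -0.004406431794273136 radius 0.041084380834833484 tool-frame force [ 0.8 -1.4 -7.2] z 0.046412251406962 t 10.7667
```

View pics/s3.png

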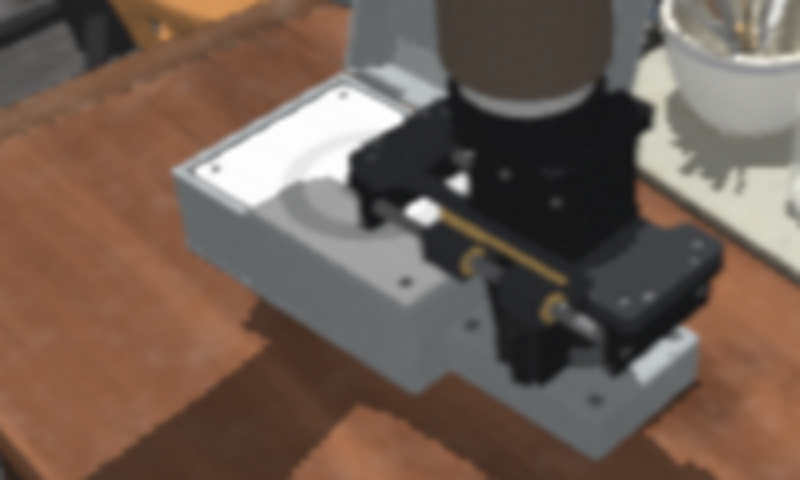

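The gripper holds the wing at a knob value of about 0, and the plate looks nearly flush. I'll let go, rise, and measure the tilt with two wrist views.

Call:
drive_tool(moves=[[40,0,0,0,0,0,0],[40,0,0,0,0,0,0],[40,0,0,-20,0,0,0],[40,0,0,-40,0,0,0],[40,0,0,-40,0,0,0],[40,0,0,-40,0,0,0],[40,0,0,-40,0,0,0],[40,-30,38,-20,0,0,0],[40,-30,38,0,0,0,0],[40,-30,38,0,0,0,0]])

```text
time_s: 11.65
tool_pos: [0.586, 0.0286, 0.243]
tcp_rot: [-0.065, 0.998, 0.001, 0.002]
contact_force: [0.8, -0.7, -0.3]
opening: 0.0401
grip_force: 0.0
```

Call:
drive_tool(moves=[[40,0,0,0,0,0,0],[40,0,0,0,0,0,0],[40,0,0,0,0,0,0]])

```text
time_s: 11.9
tool_pos: [0.5846, 0.0277, 0.2398]
tcp_rot: [-0.065, 0.998, -0.0, -0.001]
contact_force: [-0.0, -1.0, 0.8]
opening: 0.04
grip_force: 0.0
```

```bash
cat > cap.py <<'E'
from h import *
import sys,pickle
c=r.calibration("wrist");im=r.capture("wrist")[:,:,::-1];n=sys.argv[1]
pickle.dump({k:np.array(v) for k,v in c.items()},open(f"{n}.pkl","wb"));cv2.imwrite(f"pics/{n}.png",im)
print(c["xyz"],np.abs(r.sense()["dq"]).max())
E
python3 cap.py B
```

```text
[0.50680869 0.01706273 0.40140804] 0.013591197044488051
```

Call:
drive_tool(moves=[[40,0,30,0,0,0,0],[40,0,40,0,0,0,0],[40,0,30,0,0,0,0],[40,0,0,0,0,0,0],[40,0,0,0,0,0,0],[40,0,0,0,0,0,0]])

```text
time_s: 12.45
tool_pos: [0.5719, 0.1257, 0.2406]
tcp_rot: [-0.064, 0.998, -0.0, -0.0]
contact_force: [-0.1, 0.0, 0.3]
opening: 0.0401
grip_force: 0.0
```

```bash
python3 cap.py A; python3 -c "
import cv2,numpy as np
a,b=cv2.imread('pics/A.png')[:260],cv2.imread('pics/B.png')[:260]
cv2.imwrite('pics/AB.png',np.vstack([a,b]))"
```

```text
[0.49381822 0.11518425 0.40211487] 0.00798377106315082
```

View pics/AB.png

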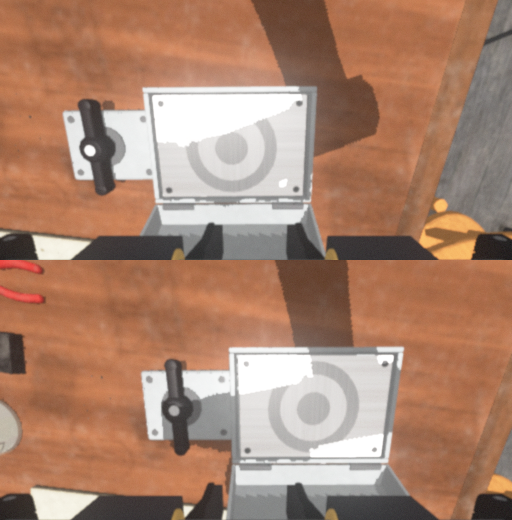

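View A (top half) shows the whole plate with corner dots near (165,104), (299,103), (169,190) and (297,188). View B (bottom half) shows the same dots shifted about 86 columns right. I'll triangulate them.

```bash
cat > tilt.py <<'E'
from h import *
import sys,pickle
def dots(n,x0,x1,y0,y1,guess):
    g=cv2.cvtColor(cv2.imread(f"pics/{n}.png"),cv2.COLOR_BGR2GRAY).astype(float);out=[]
    for x,y in guess:
        p=g[y-7:y+8,x-7:x+8];w=np.clip(np.median(p)-25-p,0,None)
        n_,l,s,c=cv2.connectedComponentsWithStats((w>0).astype(np.uint8))
        i=1+np.argmin(np.hypot(*(c[1:]-7).T)-s[1:,4]*.05);w=w*(l==i)
        yy,xx=np.mgrid[-7:8,-7:8];out.append((x+(w*xx).sum()/w.sum(),y+(w*yy).sum()/w.sum()))
    return np.array(out)
def tri(a,b,pa,pb):
    P=[]
    for n in(a,b):
        c=pickle.load(open(f"{n}.pkl","rb"));M=R.from_quat(c["rotation"]).as_matrix().T
        P.append(c["K"]@np.c_[M,-M@c["xyz"]])
    X=cv2.triangulatePoints(P[0],P[1],pa.T,pb.T);return (X[:3]/X[3]).T
if __name__=="__main__":
    ga=[(165,104),(299,103),(169,190),(297,188)];gb=[(251,105),(385,103),(252,195),(375,190)] 
    pa=dots("A",0,0,0,0,ga);pb=dots("B",0,0,0,0,gb)
    print(pa.round(1).tolist(),pb.round(1).tolist())
    X=tri("A","B",pa,pb);print(X.round(4))
    ey=np.array([-.1284,.9917]);u=X[:,:2]@ey
    for i,j in((0,1),(2,3)): print("tilt (+ = right low)",(X[j,2]-X[i,2])/(u[j]-u[i]))
E
python3 tilt.py; python3 - <<'E'
import cv2,numpy as np
a,b=cv2.imread('pics/A.png'),cv2.imread('pics/B.png')
f=lambda i,x,y:cv2.resize(i[y:y+130,x:x+190],None,fx=4,fy=4)[:300*2]
cv2.imwrite('pics/bz.png',f(b,220,80))
E
```

```text
[[160.2, 103.3], [298.9, 103.0], [168.6, 189.8], [295.6, 188.8]] [[245.7, 103.4], [384.6, 104.0], [253.3, 198.0], [374.0, 189.3]]
[[0.5033 0.0068 0.0598]
 [0.4827 0.1657 0.0601]
 [0.6015 0.0289 0.0897]
 [0.5848 0.1796 0.0595]]
tilt (+ = right low) 0.0016810731077003406
tilt (+ = right low) -0.19925000988089228
```

View pics/bz.png

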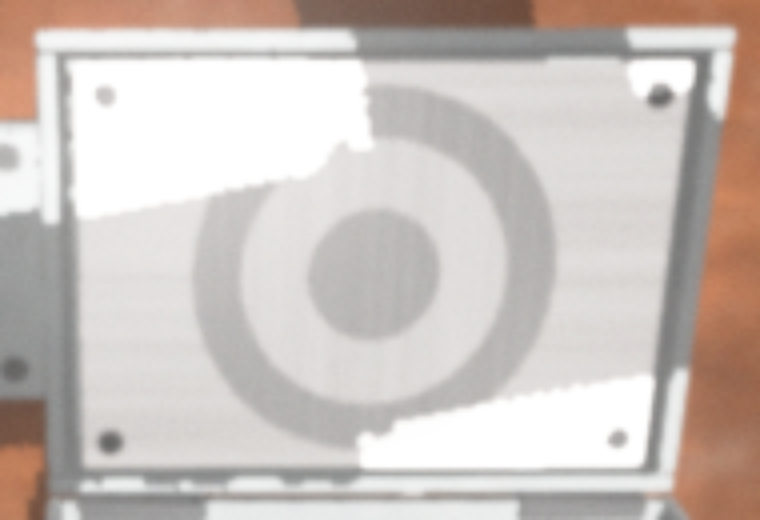

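The zoom of B shows the dots at full-image positions of about (246,104), (385,104), (247,190) and (374,190). My guess for the third dot was off, so I'll redo it with tight windows and also triangulate the central disc.

```bash
python3 - <<'E'
from tilt import *
def d2(n,gs):
    g=cv2.cvtColor(cv2.imread(f"pics/{n}.png"),cv2.COLOR_BGR2GRAY).astype(float);o=[]
    for x,y in gs:
        for _ in range(4):
            p=cv2.getRectSubPix(g.astype(np.float32),(9,9),(float(x),float(y)))
            w=np.clip(np.median(np.r_[p[0],p[-1],p[:,0],p[:,-1]])-8-p,0,None);q=np.mgrid[-4:5,-4:5]
            x+=(w*q[1]).sum()/w.sum();y+=(w*q[0]).sum()/w.sum()
        o.append((x,y))
    return np.array(o)
pa=d2("A",[(160,103),(299,103),(168.6,190),(295.6,189)]);pb=d2("B",[(246,104),(385,104),(247,190),(374.5,189.5)])
print(pa.round(1).tolist(),pb.round(1).tolist(),(pb-pa).round(2).tolist())
X=tri("A","B",pa,pb);print(X.round(4));u=X[:,:2]@np.array([-.1284,.9917])
for i,j in((0,1),(2,3)): print("tilt",(X[j,2]-X[i,2])/(u[j]-u[i]))
# knob wing direction, view A and B (top of wing at z .067)
for n,b in(("A",(70,88,120,200)),("B",(150,90,200,202))):
    g=cv2.cvtColor(cv2.imread(f"pics/{n}.png"),cv2.COLOR_BGR2GRAY);m=np.zeros_like(g);m[b[1]:b[3],b[0]:b[2]]=(g<60)[b[1]:b[3],b[0]:b[2]]
    c=pickle.load(open(n+".pkl","rb"));P=ray(c,np.argwhere(m)[:,::-1],.067)[:,:2]
    e,v=np.linalg.eigh(np.cov(P.T));d=v[:,1]*np.sign(v[0,1]);print(n,len(P),P.mean(0),"knob",.1287-np.arctan2(d[1],d[0]))
E
```

```text
[[160.3, 103.3], [298.9, 103.1], [168.7, 189.8], [295.6, 188.8]] [[245.8, 103.5], [384.7, 104.1], [247.1, 190.1], [374.0, 189.3]] [[85.54, 0.17], [85.8, 0.97], [78.43, 0.33], [78.41, 0.47]]
[[0.5033 0.0069 0.0599]
 [0.4828 0.1658 0.0601]
 [0.6062 0.0211 0.0609]
 [0.5848 0.1796 0.0595]]
tilt 0.001556633578999267
tilt -0.008890544007887944
A 183 [ 0.54567777 -0.0605211 ] knob -0.030340550659386928
B 400 [ 0.59564709 -0.06222227] knob -0.07416662768831164
```

The dots sit at 60 ± 1 mm, so the plate is level within about 0.01 rad. I'll confirm with a wider baseline on the way out.

Call:
drive_tool(moves=[[40,0,-40,0,0,0,0],[40,0,-40,0,0,0,0],[40,0,-40,0,0,0,0],[40,0,-40,0,0,0,0],[40,0,0,0,0,0,0],[40,0,0,0,0,0,0],[40,0,0,0,0,0,0],[40,0,0,0,0,0,0]])

```text
time_s: 13.17
tool_pos: [0.5926, -0.0319, 0.2405]
tcp_rot: [-0.065, 0.998, 0.0, 0.0]
contact_force: [0.9, 0.4, 0.5]
opening: 0.0397
grip_force: 0.0
```

```bash
python3 cap.py C; python3 - <<'E'
from tilt import *
def d2(n,gs):
    g=cv2.cvtColor(cv2.imread(f"pics/{n}.png"),cv2.COLOR_BGR2GRAY).astype(np.float32);o=[]
    for x,y in gs:
        for _ in range(5):
            p=cv2.getRectSubPix(g,(9,9),(float(x),float(y)))
            w=np.clip(np.median(np.r_[p[0],p[-1],p[:,0],p[:,-1]])-8-p,0,None);q=np.mgrid[-4:5,-4:5]
            x+=(w*q[1]).sum()/w.sum();y+=(w*q[0]).sum()/w.sum()
        o.append((x,y))
    return np.array(o)
pa=d2("A",[(160,103),(299,103),(168.6,190),(295.6,189)])
X=np.array([[.5033,.0069,.06],[.4828,.1658,.06],[.6062,.0211,.06],[.5848,.1796,.06]])
g=proj(pickle.load(open("C.pkl","rb")),X);pc=d2("C",g);print(g.round(1).tolist(),pc.round(1).tolist())
X=tri("A","C",pa,pc);print(X.round(4));u=X[:,:2]@np.array([-.1284,.9917])
for i,j in((0,1),(2,3)): print("tilt",(X[j,2]-X[i,2])/(u[j]-u[i]))
# lid bar in the scene camera: bright pixels above the lid along the expected line
s=r.capture("scene").astype(int);b=s[40:75,212:270].min(2)
print([(212+i,40+int(np.argmax(b[:,i])),int(b[:,i].max())) for i in range(0,58,6)],np.round(r.sense()["contact_force"],1))
E
```

```text
[ 0.51456917 -0.0424358   0.40201234] 0.011855731371719126
[[297.7, 102.9], [436.4, 103.0], [294.8, 189.3], [421.7, 188.6]] [[297.8, 103.0], [436.3, 102.2], [294.8, 189.4], [421.6, 188.4]]
[[0.5034 0.007  0.0602]
 [0.4822 0.1657 0.0596]
 [0.6062 0.0211 0.0608]
 [0.5847 0.1796 0.0597]]
tilt -0.0037396092888024833
tilt -0.006394652675352421
[(212, 65, 213), (218, 67, 220), (224, 72, 208), (230, 74, 206), (236, 74, 139), (242, 55, 83), (248, 55, 101), (254, 74, 102), (260, 71, 72), (266, 64, 119)] [-0.1  0.5 -1.5]
```

```bash
python3 -c "
from workcell import r
print(r.finish_job())"
```

```text
the job is handed in; nothing more can be done
None
```

The job is handed in with no verdict returned: the lid is open on its stop (about 1.85 rad by eye, right after release), the plate measures level to about 0.005 rad, and the block, pliers and jar were not touched.

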